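# Seal timer up four clicks

## Task

The next bags are thicker, so turn the click-stop time dial on top of the bag sealer up, clockwise seen from above, by exactly four clicks from where it now stands, without ever running past the fourth click. Push its bar grip round with a fingertip, do not pinch it, and leave it resting in the stop. Leave the sealer standing where it is with its sealing arm down, and do not shift the things around it.

Things in the scene. Friction and masses are not known exactly. Their poses are not given: they have to be found in the camera images.
- sealer: Grey-blue hand-operated impulse bag sealer, about 4 kg, loose on rubber feet on the steel bench. Origin: on the bench exactly below the dial's axis; z up; +x runs along the machine from the control end to the sealing arm's hinge. Control housing: 112 mm along x, 92 mm wide, centred on the origin, its top (silver scale plate) 84 mm above the bench; a lower base 66 mm wide runs on to x = +346 mm.
- dial_axis (a point): Point on the dial's upright turning axis, level with the top of its bar grip, 110 mm above the bench. The dial: a black round skirt, 55 mm across, its top 92 mm above the bench; on it a straight upright black bar, 11 mm thick, with flat sides, 18 mm high (92 to 110 mm above the bench), reaching 27 mm from the axis at the pointer end (white line) and 21 mm at the plain tail.
- dial_pointer (a point): Point on top of the bar's pointer end, at the white line, 25 mm from the axis, 110 mm above the bench; it turns with the dial. Clockwise seen from above is up. One click is 30 degrees. Nine stops over 240 degrees, marked by dark lines on the plate that grow longer clockwise, with end stops just beyond; the dial starts in one of the first four, so there is room for four clicks.
- dial_skirt (a point): Point on the dial's axis at the top of the skirt, 92 mm above the bench. How the dial feels: between stops it resists with up to about 0.08 N m (4 N at 20 mm from the axis), most at a quarter of the way; just past half-way (15 degrees) it snaps forward by itself into the next stop. Left alone it settles in the nearest stop.
- grip_left: Left half (5.5 mm thick) of the dial's bar, seen from above looking from the axis to the pointer end. Its outer flat side, pushed near the pointer end, turns the dial clockwise. Origin 3 mm left of the axis, 86 mm above the bench; x towards the pointer, z up.
- grip_right: Right half of the dial's bar, likewise, its origin 3 mm right of the axis. Fingers pressing on the left and the right half at once (over 3 N each) count as pinching.
- spray_bottle: White trigger spray bottle, 74 mm across, 211 mm tall, standing free; origin at the centre of its base. To be left alone.
- tape_roll: Roll of brown packing tape lying flat, 104 mm across, 48 mm high, free; origin at the centre of its underside. To be left alone.
- handheld: Black and grey handheld data terminal lying keys up, 175 mm long (x), 70 mm wide, 30 mm high, free; origin on its underside 1 mm from its middle. To be left alone.
- knob_top (a point): Top of the sealing arm's round black knob, 34 mm across, 121 mm above the bench, 106 mm from the dial's axis along the sealer's +x. The arm, 22 mm wide with its top 92 mm above the bench, lies down on the bed behind it and hinges up if lifted at the knob.

How it is judged (in metres and radians):
At the end, for the whole second after the job is handed in: The dial rests four clicks (120 degrees, within about 10) clockwise of where it started; the sealer stands within 12 mm of its place, its sealing arm down (distance of dial_pointer from where it was at the start of the episode between 0.0405 and 0.0456 m and distance of sealer from where it was at the start of the episode below 0.012 m and angle between sealer's own z axis and vertical below 0.05 rad and z of knob_top in the frame of sealer below 0.13 m); the robot touches nothing.
It fails at once if the dial is turned past the fourth click (distance of dial_pointer from where it was at the start of the episode above 0.0474 m).
It fails at once if the bar grip is pinched: pressed on both sides at once (contact force between the fingers and grip_left above 3 N and contact force between the fingers and grip_right above 3 N).
It fails at once if the sealer is dragged 20 mm or lifted (distance of sealer from where it was at the start of the episode above 0.02 m or height (world z) of sealer above 0.008 m).
It fails at once if the sealing arm is lifted (z of knob_top in the frame of sealer above 0.15 m).
It fails at once if something standing around the sealer is shifted or lifted (distance of any of spray_bottle, tape_roll, handheld from where it was at the start of the episode above 0.02 m).
It also fails if it takes over 45 s, if anything falls off the work surface, if the arm or the gripper's body presses on something with over 40 N, if the wrist force passes 120 N, or if a joint passes its speed limit or range.

## Robot

A 6-joint arm with a two-finger parallel gripper is mounted at the origin on the work surface. World frame = base frame: x ahead of the robot, y to its left, z up, the work surface at z = 0. Lengths are in mm, angles in rad, forces in N, time in s.
With the tool pointing down it reaches from about 250 to 775 mm from the base axis. Payload 4 kg.
Tool frame: the origin (TCP) lies midway between the tips of the shut fingers; the grasp point (between the pads) lies 19 mm behind it (grasp_offset is the z of the grasp point in the tool frame, in mm); z points along the fingers, y is the direction in which the jaws open and shut (so a half turn about z gives the same grasp; the last joint's range is limited). The gripper opens to 85 mm and grips with 20 to 120 N. Pads are 22 mm wide; open, the fingers measure 114 mm over their backs; the gripper's body (76 mm by 85 mm) begins 54 mm behind the grasp point. The pads swing forward as they close: fully open they stand 13 mm farther back than shut.
Start: joints at [-1.344, 0.087, 1.371, -0, 1.684, -0.103], TCP at [178.118, -520.38, 197.541] pointing down, gripper open.
Joint ranges: [-3.1, 3.1], [-0.76, 2.03], [0.27, 2.55], [-1.08, 4.22], [0.17, 2.65], [-2.57, 2.57]. Speed limits (rad/s): [2.79, 2.79, 3.14, 3.14, 3.14, 3.14].

## Interface

Orientations are given as a unit quaternion [x, y, z, w].
In Python, from rig import * gives the robot as it stands. The module is installed in compiled form; this text tells all that it offers.
- The arm moves only by the tool jog_arm, never from a script. Its argument "steps" is one flat list of numbers, 5 for each row, row after row: the shift along the tool's x, y, z each as a share of 20 mm, from -1 to 1, then the turn about the tool's z as a share of 4 degrees, from -1 to 1, then the closure, from -1 (fully open) to 1 (shut). A call has 1 to 12 rows; each row shifts and turns the commanded pose from where the row before left it, along the tool's axes as they then stand; what a row does not reach is not made up. A row lasts 1/8 s, in which the tool goes at most 62.5 mm and 10.7 degrees, less where a joint would pass 70% of its speed; a pose out of reach is approached as far as the arm can. A call with a number of a shift or a turn outside -1 to 1 is refused whole. A call with a gripper value outside its range is refused whole. The fingers move at their own pace and stop on an object; the grip force is fixed at half the most. Time passes only in rows, so rows that do not move let the fingers close. It gives the time, the measured TCP pose, the force and the opening at its end, in the units of the state.
- get_state(): the state, without advancing time (a new reading comes with each control period).
- grab_frame(name): name is "side" or "top" or "wrist"; returns the picture (384x512x3 uint8, blue, green, red); there is no depth.
- calibration(name): a dict with "fx", "fy", "cx", "cy" (pixels), "T" (4x4, takes a point from camera to world coordinates); the wrist camera has in their place "tool_from_camera" (4x4, takes a point from camera to tool coordinates, whose origin is the TCP and whose axes are the flange's). Camera axes: x right, y down, z forward; pixel columns grow to the right and rows downward; lengths in mm; the calibration is good to about 2 mm. A picture is of the moment at which its call begins: read the wrist's pose just before it. calibration takes no time and is no camera call.
- job_done(): hands the job in, once; it reports no verdict.
The state is a dict: "t": time; "qpos": joint angles; "joint_velocities": joint speeds; "joint_efforts": joint torques, N m; "ee_pos": TCP position; "ee_rot": TCP orientation; "force": force on the tool from outside, world axes, zero at the start; "wrist_torque": the same for the moment, N m; "opening": opening from 0.0 (shut) to 1.0 (fully open).
Only numpy, scipy, OpenCV 4.12 (cv2) and the standard library are available. Lean on these libraries where they do the work, as an engineer would, in place of code of your own. Each camera call takes 0.05 s, during which the arm holds its last target.

## Working session

There is one attempt and no reset: what is moved stays moved. The work goes in short steps, Python scripts to look and compute and a tool call to move; the robot and the scene stay as the last step left them, time stands still between calls to the robot, and variables do not carry over. Pictures are saved under pics/ and viewed, and the job is handed in when it is done.

Besides the shell and the picture viewer there is one more tool, called after "Emit:" by a JSON object that holds its "api" and its "payload", one argument or row to a line. jog_arm: Moves the arm, as the interface text tells. Its arguments: {"type":"object","properties":{"steps":{"type":"array","items":{"type":"number"}}},"required":["steps"]}

```bash
mkdir -p pics; python3 - <<'E'
from rig import *
import cv2,numpy as np
s=get_state();print({k:np.round(v,3) for k,v in s.items()})
for n in ["side","top","wrist"]:
    f=grab_frame(n);cv2.imwrite(f"pics/a_{n}.png",f)
    c=calibration(n);print(n,{k:np.round(v,3).tolist() for k,v in c.items()})
E
```

```text
{'t': np.float64(0.0), 'qpos': array([-1.344,  0.088,  1.372,  0.   ,  1.684, -0.103]), 'joint_velocities': array([ 0.   , -0.   , -0.001, -0.001, -0.001, -0.   ]), 'joint_efforts': array([-1.0000e-03, -3.5187e+01, -3.1327e+01, -0.0000e+00,  1.1000e-02,
       -0.0000e+00]), 'ee_pos': array([ 177.99 , -519.8  ,  196.339]), 'ee_rot': array([ 0.986,  0.164, -0.   , -0.001]), 'force': array([-0.45 ,  0.413,  0.38 ]), 'wrist_torque': array([ 0.009,  0.038, -0.007]), 'opening': np.float64(1.004)}
side {'fx': 402.359, 'fy': 402.359, 'cx': 252.381, 'cy': 191.492, 'T': [[0.936, -0.236, 0.262, 328.351], [-0.352, -0.596, 0.722, -538.902], [-0.014, -0.768, -0.641, 607.328], [0.0, 0.0, 0.0, 1.0]]}
top {'fx': 451.937, 'fy': 451.937, 'cx': 252.659, 'cy': 185.771, 'T': [[-0.107, -0.97, 0.219, 330.66], [-0.994, 0.106, -0.018, 28.206], [-0.006, -0.22, -0.975, 1099.149], [0.0, 0.0, 0.0, 1.0]]}
wrist {'fx': 302.897, 'fy': 302.897, 'cx': 251.163, 'cy': 189.615, 'tool_from_camera': [[-0.0, -0.95, -0.312, 80.324], [1.0, 0.0, -0.001, -0.433], [0.001, -0.312, 0.95, -177.252], [0.0, 0.0, 0.0, 1.0]]}
```

View pics/a_side.png

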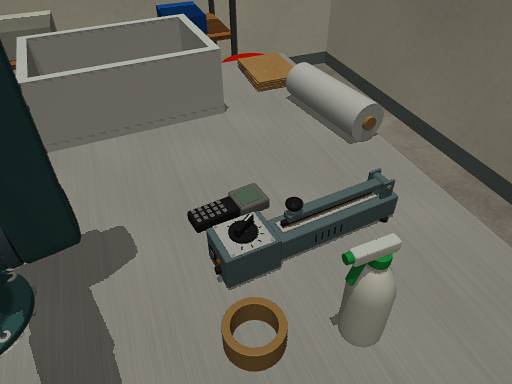

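View pics/a_top.png

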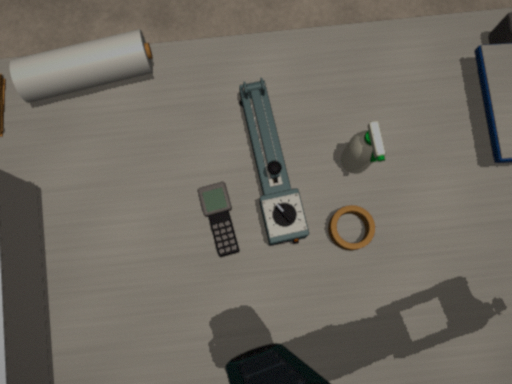

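View pics/a_wrist.png

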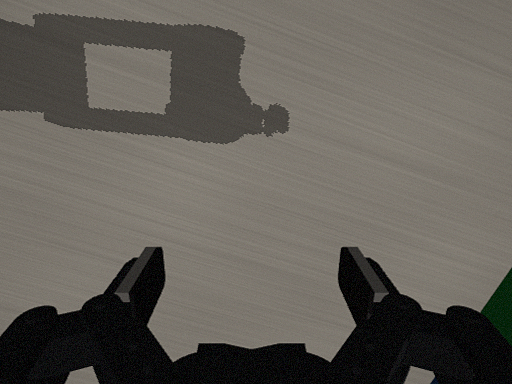

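```bash
cat > h.py <<'E'
from rig import *
import cv2,numpy as np
def ray(n,u,v,z,cal=None,T=None):
    c=calibration(n); T=np.array(c["T"]) if T is None else T
    d=T[:3,:3]@np.array([(u-c["cx"])/c["fx"],(v-c["cy"])/c["fy"],1]);o=T[:3,3]
    return o+d*(z-o[2])/d[2]
def proj(n,p,T=None):
    c=calibration(n); T=np.array(c["T"]) if T is None else T
    q=np.linalg.inv(T)@np.r_[p,1]; return c["fx"]*q[0]/q[2]+c["cx"],c["fy"]*q[1]/q[2]+c["cy"]
def wristT(s):
    from scipy.spatial.transform import Rotation as R
    M=np.eye(4);M[:3,:3]=R.from_quat(s["ee_rot"]).as_matrix();M[:3,3]=s["ee_pos"]
    return M@np.array(calibration("wrist")["tool_from_camera"])
def crop(f,u0,v0,w,h,k,name):
    cv2.imwrite(name,cv2.resize(f[v0:v0+h,u0:u0+w],None,fx=k,fy=k,interpolation=cv2.INTER_CUBIC))
E
python3 - <<'E'
from h import *
crop(cv2.imread("pics/a_top.png"),235,140,90,110,5,"pics/b_top.png")
crop(cv2.imread("pics/a_side.png"),195,190,115,100,6,"pics/b_side.png")
E
```

```text
(no output)
```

View pics/b_top.png

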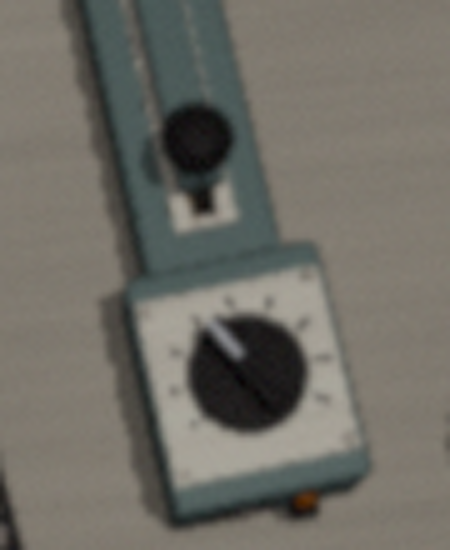

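View pics/b_side.png

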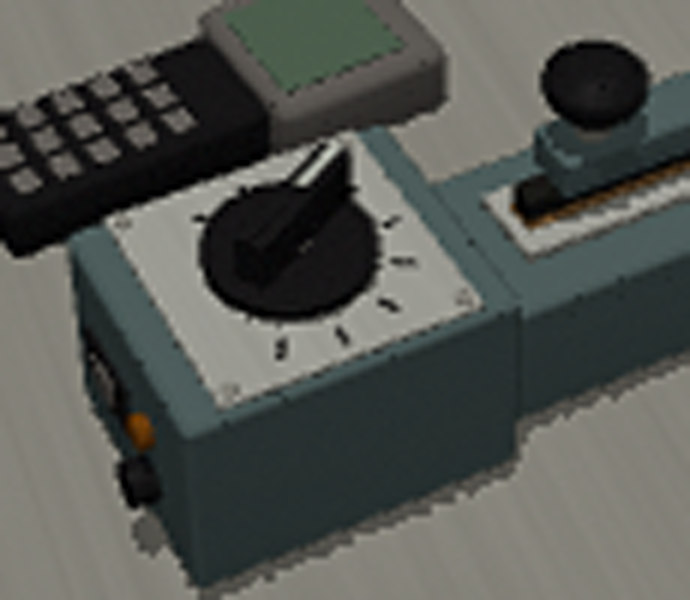

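```bash
python3 - <<'E'
from h import *
def T(u,v,z): return ray("top",235+u/5,140+v/5,z)
def S(u,v,z): return ray("side",195+u/6,190+v/6,z)
np.set_printoptions(precision=1,suppress=True)
at=T(248,373,92);as_=S(290,250,92);print("axis",at,as_)
kt=T(198,135,121);ks=S(598,78,121);print("knob",kt,ks)
for a,k in((at,kt),(as_,ks)): d=k-a;print("ax dir",np.degrees(np.arctan2(d[1],d[0])),np.hypot(*d[:2]))
pt=T(208,320,110);pw=T(242,355,110);tl=T(275,412,110);print("ptr",pt,pw,tl)
ps=S(332,142,110);psw=S(300,185,110);print(ps,psw)
for a,b in((at,pt),(pw,pt),(as_,ps),(psw,ps),(tl,pt)):
  d=b-a;print(np.degrees(np.arctan2(d[1],d[0])),np.hypot(*d[:2]))
# ticks top & side, z84
for n,f,l in(("top",T,[(195,424),(176,391),(176,353),(197,322),(229,302),(269,303),(303,323),(322,358),(322,398)]),("side",S,[(201,218),(391,222),(403,262),(389,305),(343,336),(282,349)])):
  a=at if n=="top" else as_
  for u,v in l:
    d=f(u,v,84)-a;print(n,np.degrees(np.arctan2(d[1],d[0])).round(1),np.hypot(*d[:2]).round(1))
E
```

```text
axis [483.2 -54.4  92. ] [484.8 -57.2  92. ]
knob [588.1 -43.  121. ] [587.5 -49.9 121. ]
ax dir 6.19877337006209 105.5523219580744
ax dir 4.068157529096912 102.96127551266704
ptr [506.  -38.2 110. ] [488.8 -51.3 110. ] [462.  -62.6 110. ]
[506.4 -35.9 110. ] [491.1 -49.9 110. ]
35.392549824572214 28.00810367303066
37.163743345697405 21.67500357383542
44.64154457241588 30.373808003618894
42.42949807731896 20.73674795450655
28.99772113696055 50.39455166731792
top 126.6 32.4
top 96.0 33.0
top 65.7 33.7
top 35.9 33.4
top 6.5 34.9
top -23.7 35.2
top -53.1 35.5
top -82.8 35.2
top -112.9 35.3
side 121.2 35.5
side 11.9 36.0
side -16.6 33.8
side -48.0 32.9
side -80.7 31.5
side -114.2 32.2
```

```bash
cat > plan.py <<'E'
from h import *
from scipy.spatial.transform import Rotation as R
def plan(tgt,yaw,n,start=None):
    "n rows to TCP tgt with tool x yaw deg; prints rounded rows"
    s=get_state();p=np.array(s["ee_pos"]);x=R.from_quat(s["ee_rot"]).as_matrix()[:,0];y0=np.degrees(np.arctan2(x[1],x[0]))
    if start: p=np.array(start[0]);y0=start[1]
    print("from",p.round(1),y0.round(1) if hasattr(y0,'round') else y0)
    dy=(yaw-y0+180)%360-180; t=round(-dy/4/n,2); cur=p.copy();yw=y0
    for i in range(n):
        c,s_=np.cos(np.radians(yw)),np.sin(np.radians(yw))
        d=(np.array(tgt)-cur)/(n-i)
        l=np.array([d[0]*c+d[1]*s_, d[0]*s_-d[1]*c, -d[2]])/20   # tool x=(c,s), y=(s,-c), z=down
        l=l.round(2); print(*l,t,1,sep=", ",end=",\n")
        L=l*20; cur=cur+np.array([L[0]*c+L[1]*s_, L[0]*s_-L[1]*c,-L[2]]); yw-=4*t
    print("end",cur,yw)
E
python3 - <<'E'
from plan import *
print("bottle",ray("top",375,140,200),ray("side",362,325,20),"tape",ray("top",352,228,48))
plan([400,-190,260],72,12)
E
```

```text
bottle [ 602.36233271 -252.02343671  200.        ] [ 615.06304748 -259.29614964   20.        ] tape [ 441.5090068  -210.32905054   48.        ]
from [ 178.  -519.9  196.6] 18.9
1.32, -1.0, -0.26, -1.11, 1,
1.39, -0.9, -0.26, -1.11, 1,
1.46, -0.78, -0.27, -1.11, 1,
1.52, -0.67, -0.26, -1.11, 1,
1.56, -0.55, -0.27, -1.11, 1,
1.6, -0.43, -0.26, -1.11, 1,
1.63, -0.3, -0.27, -1.11, 1,
1.65, -0.18, -0.26, -1.11, 1,
1.66, -0.05, -0.27, -1.11, 1,
1.65, 0.08, -0.26, -1.11, 1,
1.64, 0.21, -0.27, -1.11, 1,
1.63, 0.34, -0.26, -1.11, 1,
end [ 400.05827067 -189.91924343  259.97879118] 72.17759746639044
```

```bash
python3 - <<'E'
from plan import *
plan([484,-19,215],126,32)
E
```

```text
from [ 178.  -519.9  196.6] 18.9
0.71, -0.59, -0.03, -0.84, 1,
0.74, -0.54, -0.03, -0.84, 1,
0.77, -0.5, -0.03, -0.84, 1,
0.8, -0.45, -0.03, -0.84, 1,
0.82, -0.41, -0.03, -0.84, 1,
0.84, -0.36, -0.03, -0.84, 1,
0.86, -0.31, -0.03, -0.84, 1,
0.88, -0.25, -0.03, -0.84, 1,
0.89, -0.2, -0.03, -0.84, 1,
0.91, -0.15, -0.03, -0.84, 1,
0.91, -0.1, -0.03, -0.84, 1,
0.92, -0.04, -0.03, -0.84, 1,
0.92, 0.01, -0.03, -0.84, 1,
0.91, 0.06, -0.03, -0.84, 1,
0.91, 0.12, -0.03, -0.84, 1,
0.9, 0.17, -0.03, -0.84, 1,
0.89, 0.22, -0.03, -0.84, 1,
0.88, 0.28, -0.03, -0.84, 1,
0.86, 0.33, -0.03, -0.84, 1,
0.84, 0.37, -0.03, -0.84, 1,
0.81, 0.42, -0.03, -0.84, 1,
0.79, 0.47, -0.03, -0.84, 1,
0.76, 0.52, -0.03, -0.84, 1,
0.73, 0.56, -0.03, -0.84, 1,
0.69, 0.6, -0.03, -0.84, 1,
0.65, 0.64, -0.02, -0.84, 1,
0.62, 0.68, -0.03, -0.84, 1,
0.58, 0.71, -0.02, -0.84, 1,
0.53, 0.75, -0.03, -0.84, 1,
0.49, 0.77, -0.02, -0.84, 1,
0.44, 0.8, -0.03, -0.84, 1,
0.39, 0.83, -0.02, -0.84, 1,
end [484.00657944 -19.03497694 214.97879118] 126.41759746639045
```

Emit:
{"api": "jog_arm", "payload": {
  "steps": [0.71,-0.59,-0.03,-0.84,1,0.74,-0.54,-0.03,-0.84,1,0.77,-0.5,-0.03,-0.84,1,0.8,-0.45,-0.03,-0.84,1,0.82,-0.41,-0.03,-0.84,1,0.84,-0.36,-0.03,-0.84,1,0.86,-0.31,-0.03,-0.84,1,0.88,-0.25,-0.03,-0.84,1,0.89,-0.2,-0.03,-0.84,1,0.91,-0.15,-0.03,-0.84,1,0.91,-0.1,-0.03,-0.84,1,0.92,-0.04,-0.03,-0.84,1]
}}

```text
t: 1.65
ee_pos: [293.5, -331.5, 204.8]
ee_rot: [0.868, 0.496, -0.0, 0.0]
force: [0.5, 0.2, -1.0]
opening: -0.001
```

Emit:
{"api": "jog_arm", "payload": {
  "steps": [0.92,0.01,-0.03,-0.84,1,0.91,0.06,-0.03,-0.84,1,0.91,0.12,-0.03,-0.84,1,0.9,0.17,-0.03,-0.84,1,0.89,0.22,-0.03,-0.84,1,0.88,0.28,-0.03,-0.84,1,0.86,0.33,-0.03,-0.84,1,0.84,0.37,-0.03,-0.84,1,0.81,0.42,-0.03,-0.84,1,0.79,0.47,-0.03,-0.84,1]
}}

```text
t: 2.9
ee_pos: [388.8, -174.7, 210.8]
ee_rot: [0.688, 0.726, -0.0, 0.0]
force: [0.4, -0.2, -0.3]
opening: -0.003
```

Emit:
{"api": "jog_arm", "payload": {
  "steps": [0.76,0.52,-0.03,-0.84,1,0.73,0.56,-0.03,-0.84,1,0.69,0.6,-0.03,-0.84,1,0.65,0.64,-0.03,-0.84,1,0.62,0.68,-0.03,-0.84,1,0.58,0.71,-0.02,-0.84,1,0.53,0.75,-0.03,-0.84,1,0.49,0.77,-0.02,-0.84,1,0.44,0.8,-0.03,-0.84,1,0.39,0.83,-0.02,-0.84,1,0,0,0,0,1]
}}

```text
t: 4.28
ee_pos: [484.5, -18.4, 216.0]
ee_rot: [0.45, 0.893, -0.0, -0.0]
force: [-0.4, -0.6, 0.3]
opening: 0.002
```

```bash
python3 - <<'E'
from h import *
s=get_state();print({k:np.round(s[k],3) for k in("t","qpos","ee_pos","ee_rot","force","opening")})
cv2.imwrite("pics/c_wrist.png",cv2.resize(grab_frame("wrist"),(800,600)))
E
```

```text
{'t': np.float64(4.275), 'qpos': array([-0.155, -0.061,  1.485, -0.   ,  1.719, -0.793]), 'ee_pos': array([484.548, -18.406, 215.962]), 'ee_rot': array([ 0.45 ,  0.893, -0.   , -0.   ]), 'force': array([-0.444, -0.572,  0.255]), 'opening': np.float64(0.002)}
```

View pics/c_wrist.png

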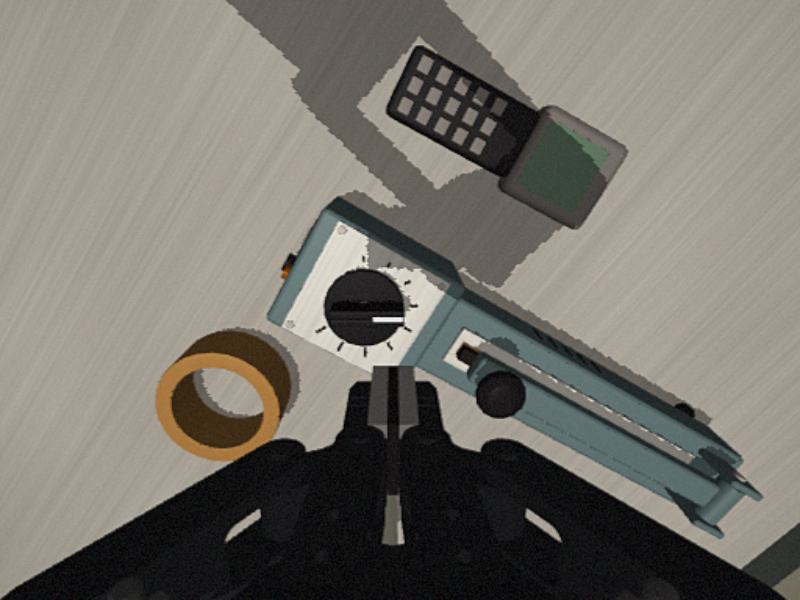

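```bash
python3 - <<'E'
from h import *
np.set_printoptions(precision=1,suppress=True)
s=get_state();T=wristT(s);k=1.5625
W=lambda u,v,z:ray("wrist",u/k,v/k,z,T=T)
print(W(365,307,92),W(325,307,92),W(405,307,92));a=W(374,320,110);b=W(403,320,110);print(a,b,np.degrees(np.arctan2(*(b-a)[1::-1])))
for u in(371,412):print(W(u,368,216)) 
print(proj("wrist",s["ee_pos"],T)[0]*k,proj("wrist",s["ee_pos"],T)[1]*k)
E
```

```text
[484.9 -50.7  92. ] [463.2 -66.8  92. ] [506.6 -34.7  92. ]
[491.8 -48.7 110. ] [506.7 -37.7 110. ] 36.496917281171385
[482.7 -31.3 216. ]
[496.3 -21.2 216. ]
391.4872051370014 348.1684261615607
```

```bash
python3 - <<'E'
from h import *
s=get_state();T=wristT(s);c=calibration("wrist");M=T@np.linalg.inv(np.array(c["tool_from_camera"]))
f=grab_frame("wrist");g=cv2.convertScaleAbs(f[180:380,150:350],alpha=3,beta=30);g=cv2.resize(g,None,fx=3,fy=3,interpolation=cv2.INTER_NEAREST)
for x in(-11,0,11):
  for z in(0,-10,-20,-40):
    u,v=proj("wrist",(M@[x,0,z,1])[:3],T);print(x,z,round(u,1),round(v,1))
    cv2.circle(g,(int((u-150)*3),int((v-180)*3)),3,((0,0,255) if x==0 else (0,255,0) if x>0 else (255,0,0)),-1)
cv2.imwrite("pics/d.png",g)
crop(grab_frame("top"),235,120,100,120,5,"pics/d_top.png")
crop(grab_frame("side"),180,120,140,150,4,"pics/d_side.png")
E
```

```text
-11 0 250.6 238.3
-11 -10 250.5 245.8
-11 -20 250.5 254.1
-11 -40 250.4 273.7
0 0 250.6 222.8
0 -10 250.5 229.7
0 -20 250.5 237.2
0 -40 250.4 255.2
11 0 250.5 206.8
11 -10 250.5 212.9
11 -20 250.5 219.7
11 -40 250.4 235.8
```

View pics/d.png

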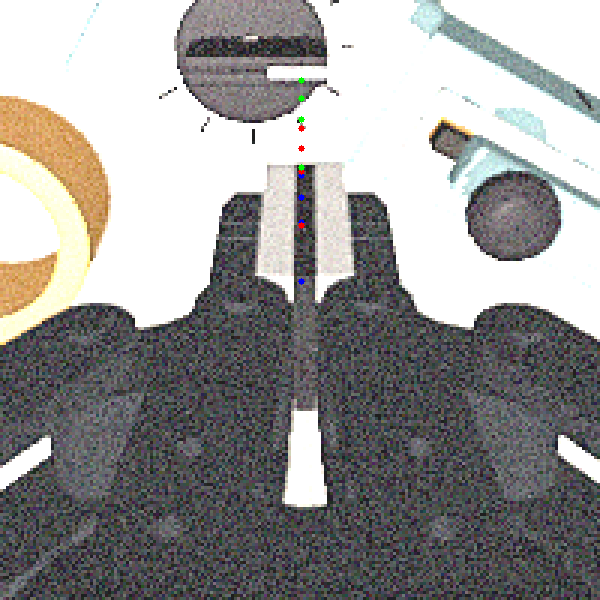

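View pics/d_side.png

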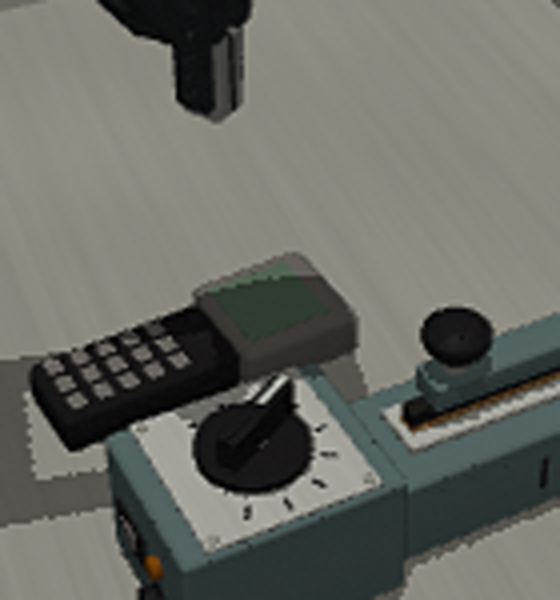

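```bash
python3 - <<'E'
from h import *
s=get_state();T=wristT(s);c=calibration("wrist");M=T@np.linalg.inv(np.array(c["tool_from_camera"]))
g=cv2.imread("pics/d_side.png")
h=cv2.imread("pics/d_top.png")
for x in(-11,0,11):
 for y in (-8,8):
  for z in(0,-19):
    p=(M@[x,y,z,1])[:3]
    for im,n,o,k in((g,"side",(180,120),4),(h,"top",(235,120),5)):
      u,v=proj(n,p);cv2.circle(im,(int((u-o[0])*k),int((v-o[1])*k)),3,((0,0,255) if x==0 else (0,255,0) if x>0 else (255,0,0)),-1 if z==0 else 1)
cv2.imwrite("pics/e.png",np.hstack([g[:300],]))
cv2.imwrite("pics/e_top.png",h)
E
```

```text
(no output)
```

View pics/e.png

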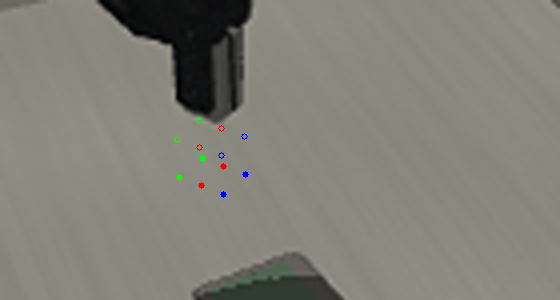

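View pics/e_top.png

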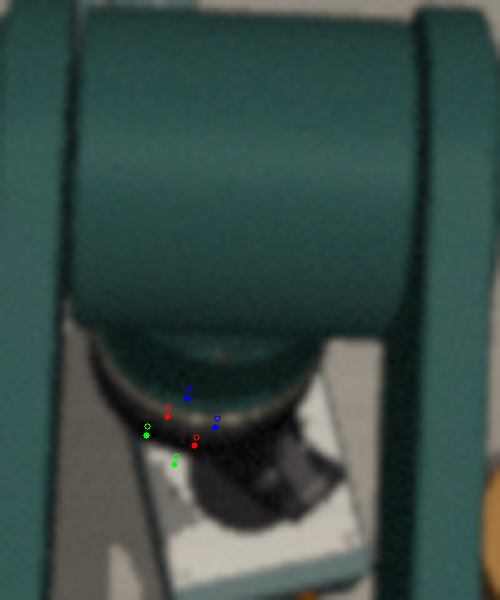

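```bash
python3 - <<'E'
from h import *
np.set_printoptions(precision=1,suppress=True)
for z in(92,150,216,232,246,260): print(z,ray("side",233,148,z),ray("top",297,216,z))
f=grab_frame("side");cv2.imwrite("pics/f_side.png",cv2.resize(f,(800,600)))
f=grab_frame("top");cv2.imwrite("pics/f_top.png",cv2.resize(f,(800,600)))
E
```

```text
92 [552.8 204.2  92. ] [477.  -81.7  92. ]
150 [527.5 120.5 150. ] [468.6 -75.4 150. ]
216 [498.8  25.4 216. ] [459.  -68.2 216. ]
232 [491.8   2.3 232. ] [456.7 -66.5 232. ]
246 [485.7 -17.9 246. ] [454.7 -64.9 246. ]
260 [479.6 -38.1 260. ] [452.6 -63.4 260. ]
```

View pics/f_side.png

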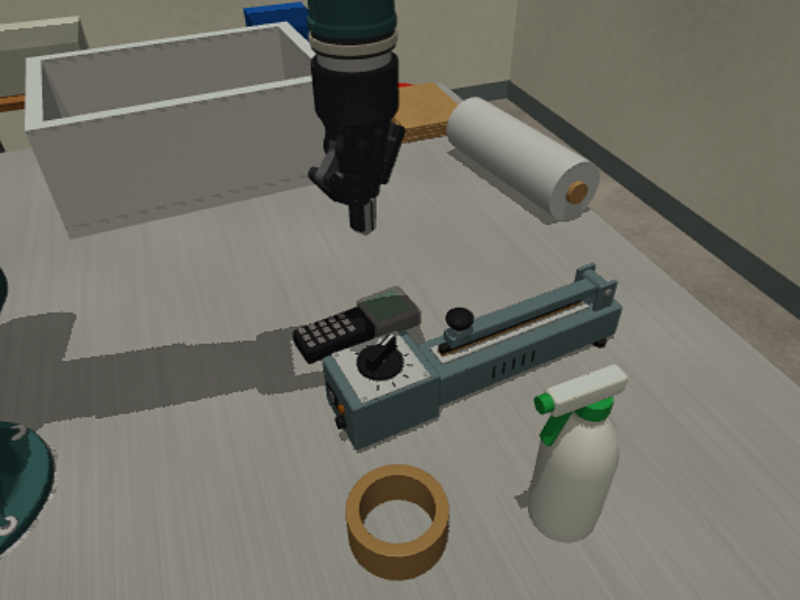

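View pics/f_top.png

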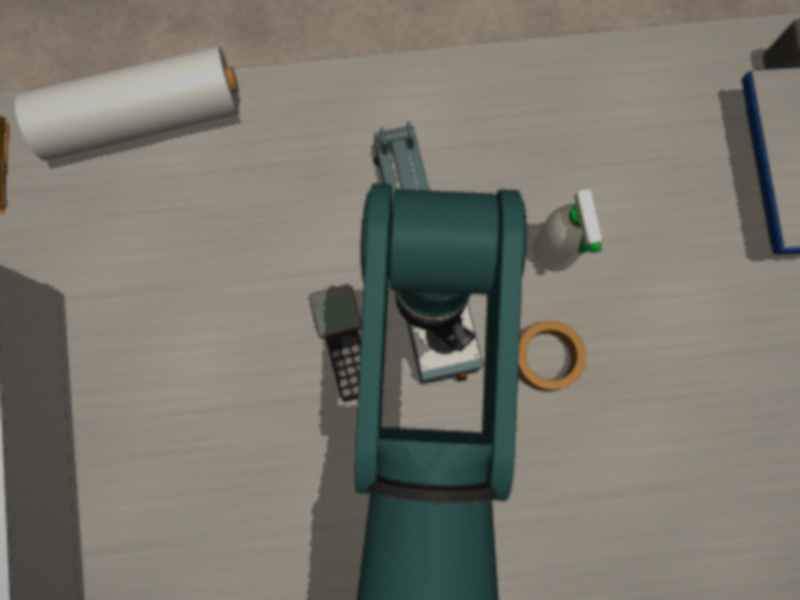

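Emit:
{"api": "jog_arm", "payload": {
  "steps": [0,0,0.95,0,1,0,0,0.95,0,1,0,0,0.95,0,1,0,0,0.95,0,1,0,0,0.95,0,1,0,0,0.95,0,1,0,0,0,0,1]
}}

```text
t: 5.45
ee_pos: [482.6, -19.7, 100.4]
ee_rot: [0.451, 0.892, -0.001, -0.002]
force: [0.6, 0.4, -0.0]
opening: 0.001
```

```bash
python3 - <<'E'
from h import *
s=get_state();print({k:np.round(s[k],3) for k in("t","qpos","ee_pos","ee_rot","force","opening")})
f=grab_frame("wrist");cv2.imwrite("pics/g_wrist.png",cv2.convertScaleAbs(cv2.resize(f,(800,600)),alpha=1.6,beta=20))
crop(grab_frame("side"),180,140,140,140,4,"pics/g_side.png")
E
```

```text
{'t': np.float64(5.45), 'qpos': array([-0.158, -0.019,  1.674, -0.   ,  1.49 , -0.793]), 'ee_pos': array([482.607, -19.714, 100.444]), 'ee_rot': array([ 0.451,  0.892, -0.001, -0.002]), 'force': array([ 0.602,  0.355, -0.004]), 'opening': np.float64(0.001)}
```

View pics/g_wrist.png

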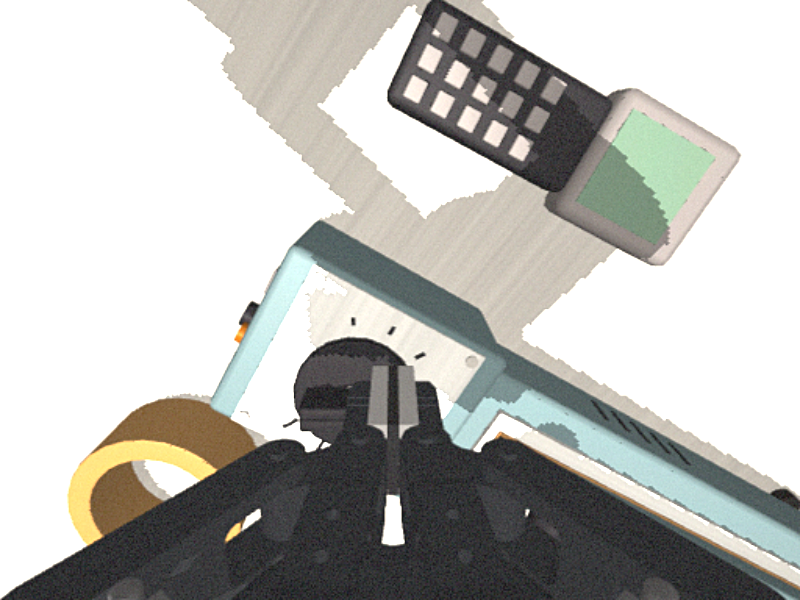

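View pics/g_side.png

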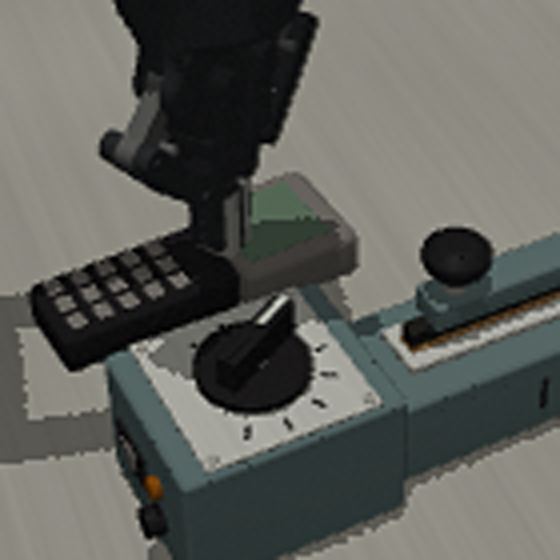

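Emit:
{"api": "jog_arm", "payload": {
  "steps": [0,0,0.4,0,1,0,0,0.35,0,1,0,0,0,0,1]
}}

```text
t: 5.92
ee_pos: [483.6, -19.4, 86.3]
ee_rot: [0.451, 0.893, -0.0, -0.001]
force: [-0.2, -0.1, -0.5]
opening: 0.004
```

Emit:
{"api": "jog_arm", "payload": {
  "steps": [0,0,0.2,0,1,0,0,0,0,1]
}}

```text
t: 6.18
ee_pos: [483.9, -19.5, 82.8]
ee_rot: [0.451, 0.893, -0.0, -0.0]
force: [0.4, 1.3, 0.1]
opening: 0.001
```

Emit:
{"api": "jog_arm", "payload": {
  "steps": [0,0,0.2,0,1,0,0,0.2,0,1,0,0,0,0,1]
}}

```text
t: 6.55
ee_pos: [483.7, -19.5, 74.5]
ee_rot: [0.451, 0.893, -0.0, -0.001]
force: [0.1, -0.1, 0.9]
opening: 0.002
```

```bash
python3 - <<'E'
from h import *
s=get_state();print({k:np.round(s[k],3) for k in("t","qpos","ee_pos","ee_rot","force","opening")})
crop(grab_frame("side"),180,160,140,120,5,"pics/i_side.png")
E
```

```text
{'t': np.float64(6.55), 'qpos': array([-0.157, -0.   ,  1.709, -0.   ,  1.434, -0.793]), 'ee_pos': array([483.732, -19.454,  74.526]), 'ee_rot': array([ 0.451,  0.893, -0.   , -0.001]), 'force': array([ 0.093, -0.061,  0.871]), 'opening': np.float64(0.002)}
```

View pics/i_side.png

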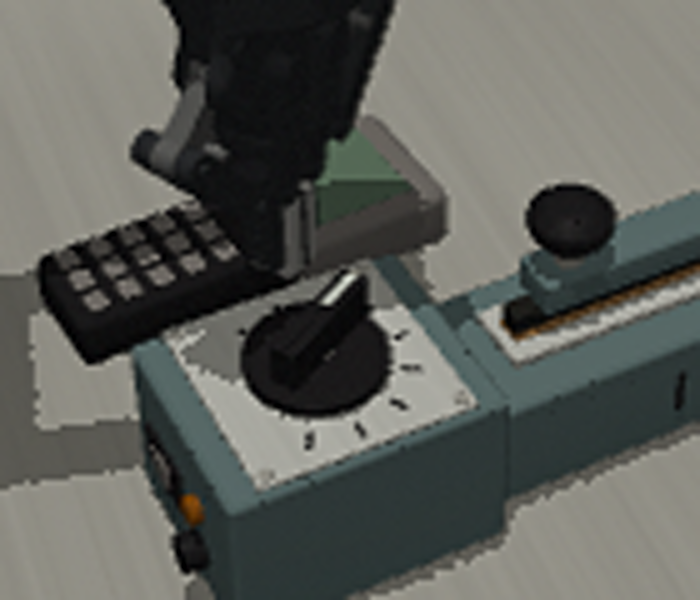

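```bash
python3 - <<'E'
from h import *
s=get_state();T=wristT(s);M=T@np.linalg.inv(np.array(calibration("wrist")["tool_from_camera"]))
for x in(-11,11):
 for y in (-8,8):
  print(x,y,[np.round((np.array(proj("side",(M@[x,y,z,1])[:3]))-[180,160])*5).tolist() for z in(-25,-30,-35,-40)])
E
```

```text
-11 -8 [[292.0, 299.0], [291.0, 289.0], [291.0, 279.0], [290.0, 269.0]]
-11 8 [[316.0, 274.0], [316.0, 264.0], [316.0, 254.0], [315.0, 244.0]]
11 -8 [[243.0, 277.0], [242.0, 267.0], [241.0, 257.0], [240.0, 247.0]]
11 8 [[268.0, 252.0], [267.0, 242.0], [266.0, 232.0], [266.0, 222.0]]
```

Emit:
{"api": "jog_arm", "payload": {
  "steps": [0,0,0.25,0,1,0,0,0.25,0,1,0,0,0,0,1]
}}

```text
t: 6.98
ee_pos: [483.6, -19.4, 64.3]
ee_rot: [0.451, 0.893, -0.0, -0.001]
force: [0.1, -0.5, -0.3]
opening: -0.003
```

Emit:
{"api": "jog_arm", "payload": {
  "steps": [-0.2,0,0,0,1,-0.2,0,0,0,1,0,0,0,0,1]
}}

```text
t: 7.35
ee_pos: [489.3, -26.3, 65.3]
ee_rot: [0.451, 0.893, 0.0, 0.0]
force: [-0.5, -0.3, -0.2]
opening: 0.003
```

```bash
python3 - <<'E'
from h import *
s=get_state();print({k:np.round(s[k],3) for k in("t","qpos","ee_pos","ee_rot","force","opening")})
crop(grab_frame("side"),180,160,140,120,5,"pics/j_side.png")
E
```

```text
{'t': np.float64(7.35), 'qpos': array([-0.169,  0.019,  1.709, -0.   ,  1.413, -0.804]), 'ee_pos': array([489.268, -26.299,  65.296]), 'ee_rot': array([0.451, 0.893, 0.   , 0.   ]), 'force': array([-0.453, -0.317, -0.241]), 'opening': np.float64(0.003)}
```

View pics/j_side.png

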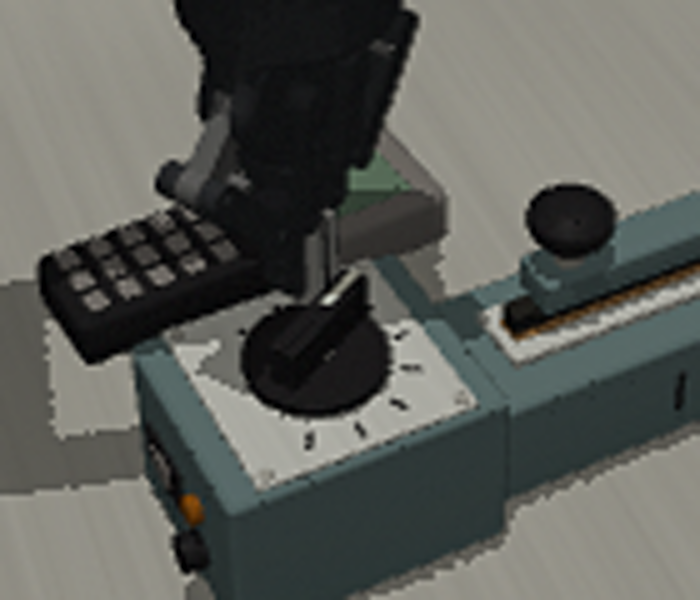

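Emit:
{"api": "jog_arm", "payload": {
  "steps": [-0.1,0,0,0,1,0,0,0,0,1]
}}

```text
t: 7.65
ee_pos: [490.1, -27.7, 65.2]
ee_rot: [0.451, 0.893, -0.0, 0.0]
force: [0.2, -0.0, -0.1]
opening: -0.002
```

Emit:
{"api": "jog_arm", "payload": {
  "steps": [-0.1,0,0,0,1,0,0,0,0,1]
}}

```text
t: 7.9
ee_pos: [491.0, -28.5, 65.1]
ee_rot: [0.451, 0.893, 0.0, -0.001]
force: [-1.5, 3.0, 1.0]
opening: -0.002
```

Emit:
{"api": "jog_arm", "payload": {
  "steps": [-0.1,0,0,0,1,0,0,0,0,1]
}}

```text
t: 8.15
ee_pos: [492.0, -29.3, 65.0]
ee_rot: [0.451, 0.893, 0.001, -0.001]
force: [-2.2, 5.7, 1.8]
opening: 0.001
```

Emit:
{"api": "jog_arm", "payload": {
  "steps": [-0.075,0.055,0,1,1,-0.075,0.055,0,1,1,-0.075,0.055,0,1,1,-0.075,0.055,0,1,1,0,0,0,0,1]
}}

```text
t: 8.78
ee_pos: [499.1, -33.7, 65.0]
ee_rot: [0.57, 0.821, -0.0, -0.0]
force: [-1.6, 1.9, 0.9]
opening: 0.003
```

```bash
cat > st.py <<'E'
from h import *
import sys
from scipy.spatial.transform import Rotation as R
s=get_state();x=R.from_quat(s["ee_rot"]).as_matrix()[:,0];yw=np.degrees(np.arctan2(x[1],x[0]))
d=np.array(s["ee_pos"])[:2]-[483.7,-53.7];c,q=np.cos(np.radians(yw)),np.sin(np.radians(yw))
print("t",round(float(s["t"]),2),"yaw",yw.round(1),"F",np.round(s["force"],1),"ee",np.round(s["ee_pos"],1),"dialframe x,y",np.round([d[0]*c+d[1]*q,d[0]*q-d[1]*c],1))
crop(grab_frame("side"),180,160,140,120,5,f"pics/{sys.argv[1]}.png")
E
python3 st.py k1
```

```text
t 8.78 yaw 110.5 F [-1.6  1.9  0.9] ee [499.1 -33.7  65. ] dialframe x,y [13.3 21.4]
```

View pics/k1.png

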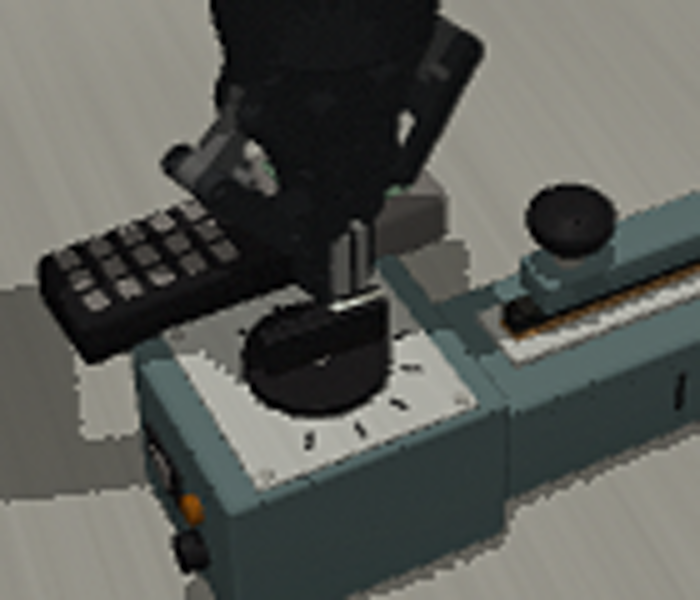

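Emit:
{"api": "jog_arm", "payload": {
  "steps": [-0.05,0.055,0,1,1,-0.05,0.055,0,1,1,-0.05,0.055,0,1,1,-0.05,0.055,0,1,1,-0.05,0.055,0,1,1,-0.05,0.055,0,1,1,0,0,0,0,1]
}}

```text
t: 9.7
ee_pos: [506.4, -38.1, 64.8]
ee_rot: [0.728, 0.685, -0.0, -0.0]
force: [-2.2, 2.8, -0.0]
opening: 0.003
```

```bash
python3 st.py k2
```

```text
t 9.7 yaw 86.5 F [-2.2  2.8 -0. ] ee [506.4 -38.1  64.8] dialframe x,y [17.  21.7]
```

View pics/k2.png

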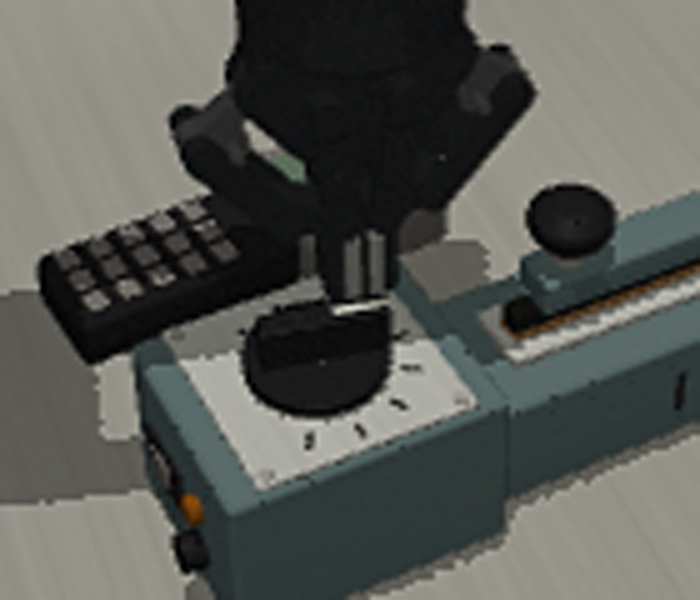

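Emit:
{"api": "jog_arm", "payload": {
  "steps": [-0.075,0.055,0,1,1,-0.075,0.055,0,1,1,-0.075,0.055,0,1,1,-0.075,0.055,0,1,1,-0.075,0.055,0,1,1,0,0,0,0,1]
}}

```text
t: 10.5
ee_pos: [511.2, -46.9, 65.3]
ee_rot: [0.836, 0.548, 0.001, 0.0]
force: [0.1, 1.5, 0.7]
opening: -0.001
```

```bash
python3 st.py k3
```

```text
t 10.5 yaw 66.5 F [0.1 1.5 0.7] ee [511.2 -46.9  65.3] dialframe x,y [17.2 22.5]
```

View pics/k3.png

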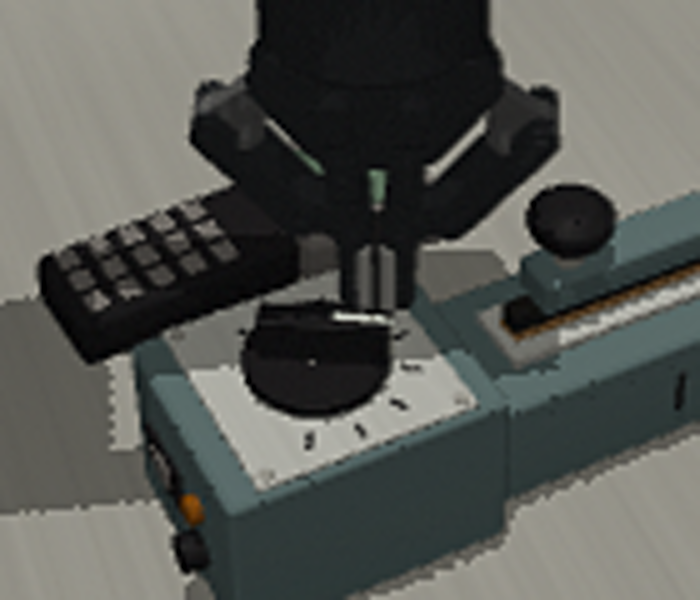

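```bash
cat > ang.py <<'E'
from h import *
import sys
A=np.array([483.7,-53.7])
for tot in map(float,sys.argv[1:]):
    a=np.radians(36.4-tot);o=[]
    for r in(6,26): o.append(np.round((np.array(proj("side",np.r_[A+r*np.array([np.cos(a),np.sin(a)]),110]))-[180,160])*5).tolist())
    print(tot,o)
E
python3 ang.py 0 30 45 50 60 70 90 100 120
```

```text
0.0 [[319.0, 306.0], [349.0, 274.0]]
30.0 [[324.0, 311.0], [375.0, 293.0]]
45.0 [[326.0, 314.0], [381.0, 305.0]]
50.0 [[326.0, 315.0], [382.0, 310.0]]
60.0 [[326.0, 317.0], [383.0, 318.0]]
70.0 [[326.0, 319.0], [381.0, 328.0]]
90.0 [[323.0, 323.0], [371.0, 345.0]]
100.0 [[321.0, 325.0], [363.0, 352.0]]
120.0 [[317.0, 327.0], [342.0, 363.0]]
```

Emit:
{"api": "jog_arm", "payload": {
  "steps": [-0.08,0.05,0,1,1,-0.08,0.05,0,1,1,-0.08,0.05,0,1,1,-0.08,0.05,0,1,1,-0.08,0.05,0,1,1,0,0,0,0,1]
}}

```text
t: 11.3
ee_pos: [510.9, -57.0, 65.2]
ee_rot: [0.919, 0.395, -0.0, 0.001]
force: [0.6, -0.8, -0.1]
opening: 0.001
```

```bash
python3 st.py k4
```

```text
t 11.3 yaw 46.5 F [ 0.6 -0.8 -0.1] ee [510.9 -57.   65.2] dialframe x,y [16.3 22. ]
```

View pics/k4.png

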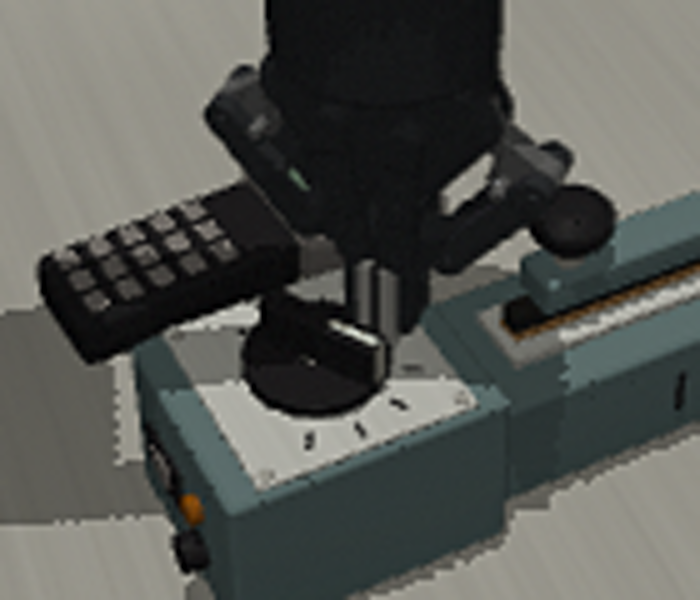

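Emit:
{"api": "jog_arm", "payload": {
  "steps": [-0.075,0.055,0,1,1,-0.075,0.055,0,1,1,-0.075,0.055,0,1,1,-0.075,0.055,0,1,1,-0.075,0.055,0,1,1,0,0,0,0,1]
}}

```text
t: 12.1
ee_pos: [508.8, -64.5, 65.2]
ee_rot: [0.973, 0.23, 0.001, -0.0]
force: [1.2, 1.4, 0.6]
opening: -0.001
```

```bash
python3 st.py k5
```

```text
t 12.1 yaw 26.5 F [1.2 1.4 0.6] ee [508.8 -64.5  65.2] dialframe x,y [17.6 20.9]
```

View pics/k5.png

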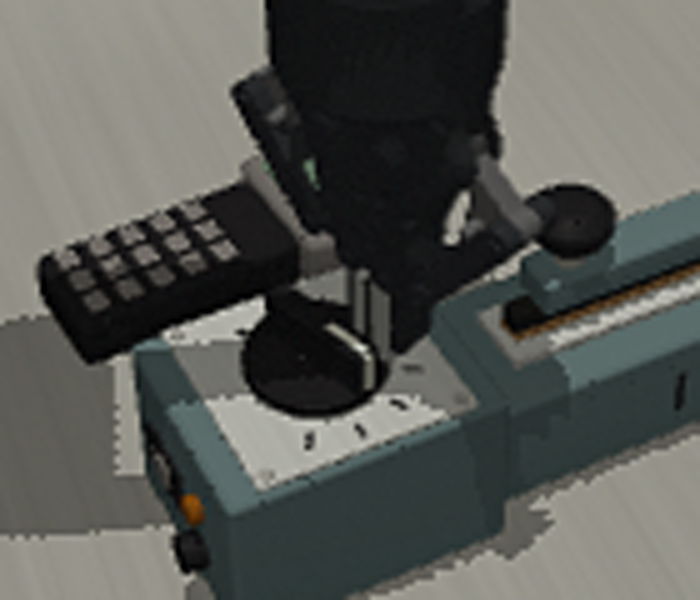

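Emit:
{"api": "jog_arm", "payload": {
  "steps": [-0.1,0.055,0,1,1,0,0,0,0,1]
}}

```text
t: 12.4
ee_pos: [506.7, -67.6, 65.1]
ee_rot: [0.981, 0.195, -0.0, 0.001]
force: [-1.6, -0.1, 0.1]
opening: -0.0
```

Emit:
{"api": "jog_arm", "payload": {
  "steps": [-0.08,0.055,0,1,1,0,0,0,0,1]
}}

```text
t: 12.65
ee_pos: [505.7, -69.0, 65.0]
ee_rot: [0.987, 0.161, -0.0, 0.0]
force: [0.2, 0.0, -0.4]
opening: 0.004
```

```bash
python3 st.py k6
```

```text
t 12.65 yaw 18.5 F [ 0.2  0.  -0.4] ee [505.7 -69.   65. ] dialframe x,y [16.  21.5]
```

View pics/k6.png

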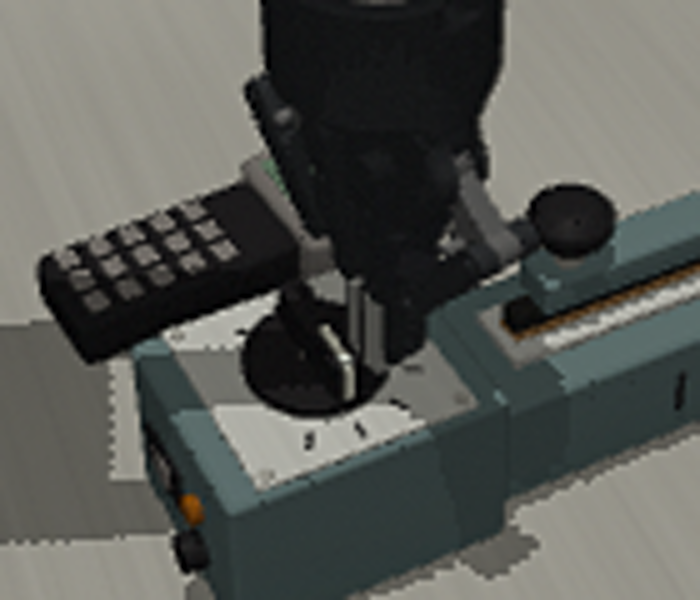

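Emit:
{"api": "jog_arm", "payload": {
  "steps": [0.3,0,0,0,1,0,0,-0.5,0,1,0,0,-1,0,1,0,0,-1,0,1,0,0,-1,0,1,0,0,-1,0,1,0,0,-1,0,1,0,0,-1,0,1,0,0,-1,0,1,0,0,-1,0,1,0,0,0,0,1]
}}

```text
t: 14.08
ee_pos: [512.7, -66.9, 237.8]
ee_rot: [0.987, 0.16, 0.002, 0.001]
force: [-0.2, 0.5, -0.6]
opening: -0.0
```

Emit:
{"api": "jog_arm", "payload": {
  "steps": [0,1,0,0,1,0,1,0,0,1,0,1,0,0,1,0,1,0,0,1,-1,1,0,0,1,-1,1,0,0,1,-1,1,0,0,1,-1,1,0,0,1,-1,1,0,0,1,-1,1,0,0,1,0,0,0,0,1]
}}

```text
t: 15.45
ee_pos: [460.0, -296.7, 234.7]
ee_rot: [0.987, 0.158, -0.0, -0.0]
force: [0.8, 0.5, 0.1]
opening: -0.002
```

```bash
python3 st.py k7; python3 - <<'E'
from h import *
f=grab_frame("top");crop(f,235,140,90,110,5,"pics/l_top.png");cv2.imwrite("pics/l_full.png",f)
E
```

```text
t 15.45 yaw 18.2 F [0.8 0.5 0.1] ee [ 460.  -296.7  234.7] dialframe x,y [-98.4 223.4]
```

View pics/k7.png

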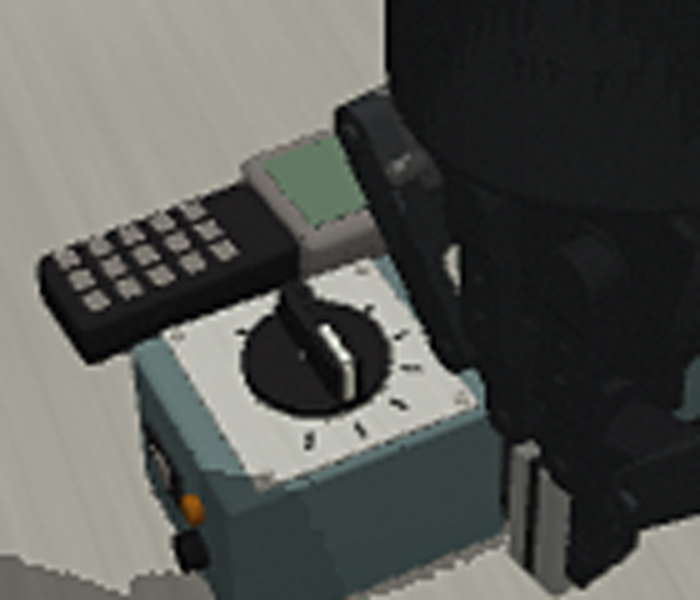

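View pics/l_top.png

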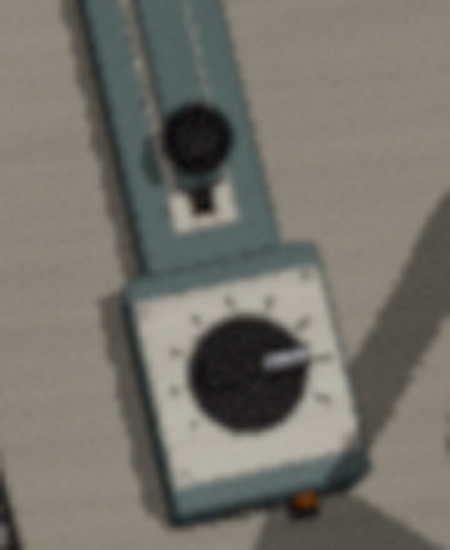

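View pics/l_full.png

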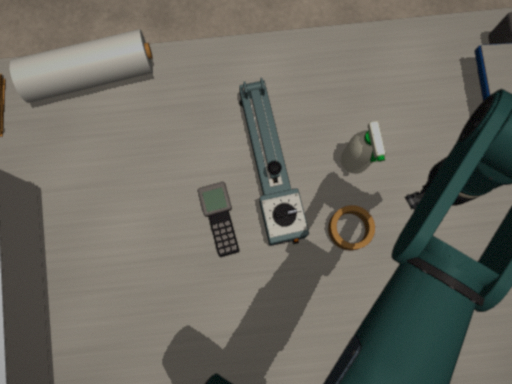

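The top view shows the pointer on the eighth mark, at about (322,358) in the crop. It started on the fourth, at about (197,322), so that is four clicks. The sealer, handheld, tape and bottle are at their old pixels, the arm is down, and the robot is clear of everything.

```bash
python3 -c "
from rig import *
print(job_done())"
```

```text
the job is handed in; nothing more can be done
None
```

I turned the dial four clicks clockwise, pushing one side of the bar with the shut fingertips, and handed the job in at about 15.5 s. Contact forces while pushing stayed around 6 N.

- **Dial:** in the last top picture the pointer rests on the eighth mark, having started on the fourth. It never went past that stop in any picture I took.
- **Surroundings:** the sealer, handheld, tape roll and spray bottle are where they were in the top view, to the eye. The sealing arm is down, and the robot is clear of everything.

Three readings disagreed along the way:

- **Fingertip height:** the visible fingertips were about 35 mm above the reported TCP. I set the pushing height from the images and checked for contact force on the way down.
- **Dial axis:** the three cameras placed it up to 6 mm apart in y. The point of first contact settled it to about 1 mm.
- **Dial angle:** side-view angle readings at the middle stops came out about 3 to 5 degrees high. The final check therefore rests on the top view.

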